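Check a rehung drop-front bread bin with a push gauge

ROBOT

A 7-joint arm with a two-finger parallel gripper is mounted at the origin on the work surface. World frame = base frame: x ahead of the robot, y to its left, z up, the work surface at z = 0. Lengths are in m, angles in rad, forces in N, time in s.
With the tool pointing down it reaches from about 0.425 to 0.925 m from the base axis. Payload 6.8 kg.
Tool frame: the origin (TCP) lies at the very end of the fingers, on their centre line; the grasp point (between the pads) lies 19 mm behind it; z points along the fingers, y is the line along which they close (so a half turn about z gives the same grasp; the last joint's range is limited). The gripper opens to 85 mm and grips with 20 to 120 N. Pads are 22 mm wide; open, the fingers measure 114 mm over their backs; the gripper's body (76 mm by 85 mm) begins 54 mm behind the grasp point. The pads swing forward as they close: fully open they stand 13 mm farther back than shut.
Start: joints at [1.096, 0.477, 0.022, 1.555, -0.011, 1.109, -0.083], TCP at [0.242, -0.63, 0.231] pointing down, gripper open.
Joint ranges: [-2.96, 2.96], [-0.34, 2.1], [-1.41, 1.46], [0.24, 2.44], [-1.37, 4.51], [0.17, 1.92], [-2.96, 2.96]. Speed limits (rad/s): [2.39, 2.39, 3.14, 3.14, 3.14, 3.14, 3.14].

INTERFACE

Orientations are given as a unit quaternion [w, x, y, z].
In Python, from station import bot gives the robot as it stands. The module is installed in compiled form; this text tells all that it offers.
- The arm moves only by the shell command python3 -m jog 'ROWS' [OPENING] [FORCE]. ROWS is JSON, a list of rows, each a list of 4 numbers: the shift along the tool's x, y, z in cm, then the turn about the tool's z in rad. In form: [[x, y, z, spin], ...]. A call has 1 to 20 rows; each row is the pose to reach, as a shift and turn from the pose commanded when the call began, along the tool's axes at that moment; what a row does not reach only later rows make up. A row lasts 1/12 s, in which the tool goes at most 41.7 mm and 7.16 degrees, less where a joint would pass 70% of its speed; a pose out of reach is approached as far as the arm can. A call with a gripper value outside its range is refused whole. OPENING is the closure, from -1 (fully open) to 1 (shut), set as the call begins (- or left out, the last holds). The fingers move at their own pace and stop on an object; FORCE is the grip in N (left out, the last holds). Time passes only in rows, so rows that repeat a pose let the fingers close. It gives the time, the measured TCP pose, the force, the opening and the grip force at its end, in the units of the state.
- bot.get_obs(): the state, without advancing time (a new reading comes with each control period).
- bot.read_camera(name): name is "side" or "top" or "wrist"; returns a dict with "pixels" (384x512x3 uint8, red, green, blue), "depth" (384x512 float32, m along the optical axis (not along the pixel's ray), 0 where there is no reading), "fovy" (degrees; the focal length in pixels is half the picture's height over the tangent of half this angle, whatever the lens; pixels are square), "cx", "cy" (the principal point, pixels), "pose" (4x4, takes a point from camera to world coordinates). Camera axes: x right, y down, z forward; pixel columns grow to the right and rows downward; lengths in m; the calibration is good to about 2 mm. A picture is of the moment at which its call begins.
- bot.hand_in(): hands the job in; it is judged then, once.
The state is a dict: "t": time; "q": joint angles; "joint_vel": joint speeds; "joint_torque": joint torques, N m; "eef_pos": TCP position; "tool_rot": TCP orientation; "contact_force": force on the tool from outside, world axes, zero at the start; "torque": the same for the moment, N m; "gripper_width": opening from 0.0 (shut) to 1.0 (fully open); "grasp_force": force on a finger pad.
Only numpy, scipy, OpenCV 4.12 (cv2) and the standard library are available. Lean on these libraries where they do the work, as an engineer would, in place of code of your own. Each camera call takes 0.05 s, during which the arm holds its last target. There are 200 camera calls.

TASK

The bread bin's drop-down door has just been rehung and its sloping hood clipped back on: check both. Pull the door down by its steel bar as far as it goes, push it back up until it is fully shut, then take the push gauge out of its stand and press its foot lightly on the middle of the ring mark on the hood, square to the slope, with the plunger about half-way in. Finish while holding it there like that, without leaning hard on the hood, and leave the dishes, cutlery, jar and mug where they are.

Things in the scene. Friction and masses are not known exactly. Their poses are not given: they have to be found in the camera images.
- bin: Bread bin, fixed to the counter: grey box 220 (its x) x 300 (its y) mm with a white plastic hood as roof. Origin: centre of its underside, on the counter; x from its front (door) to its back, y along its width, z up. The hood is a plane 150 mm high at the front, rising at 20 degrees to 230 mm at the back. The bin's yaw varies by up to 0.22 rad.
- door (a joint): Angle (rad) of the bin's wooden drop-front door, 296 mm wide, 10 mm thick and 122 mm tall, hinged along its bottom edge. 0 = fully shut (upright); it grows as the top is pulled down towards the robot; the stop is at 1.0. The hinge is stiff: the door stays where it is left, and takes about 3 to 5 N at the bar. It may start slightly ajar.
- door_hinge (a point): Middle of the door's hinge line, at the bin's front, 25 mm above the counter. The hinge line runs along the bin's y.
- door_bar (a point): Middle of the round steel pull bar (12 mm thick, 130 mm between its end arms) at the door's top edge, parallel to the hinge. Door shut: 55 mm in front of the hinge line, 142 mm above it, 20 mm above the door's top edge, 45 mm in front of its outer face. Fingers from above straddle it (open to 40 mm) and can follow leaning back a little with the door (a quarter of its turn); it turns in the pads.
- spot (a point): Centre of the ring mark, flat on the hood: a thin dark ring, 43 mm outside and 33 mm inside diameter, with a dot in the middle. Its z axis is the hood's outward normal (leaning 20 degrees from vertical towards the bin's front). It lies 75 mm in front of the bin's middle; its place across the width varies by up to 80 mm either side.
- gauge: Push gauge: white rectangular body 34 (its x) x 28 (its y) x 110 mm (z), about 0.2 kg, with a steel plunger under it. Origin: centre of the body's bottom face; z points up out of its top. It stands in the stand: the body's bottom face rests on the stand's top, the plunger hangs freely in the hole; take it by two parallel sides, some 25 mm below its top, and lift it straight up at least 60 mm.
- gauge_tip (a point): Middle of the underside of the plunger's round foot, 14 mm in diameter, on the gauge's axis: 46 mm below the body's bottom face when the plunger is out, less when pressed in.
- plunger (a joint): How far the spring plunger is pushed into the gauge (m): 0 = fully out, 0.020 = fully in; about 0.35 N per mm, so about 4 N half-way.
- stand: Gauge stand, fixed on the shelf: black block 56 x 56 mm, 55 mm tall, with a 27 mm hole down its middle. Origin: centre of its underside. Its yaw is the gauge's yaw.
- shelf: Clip-on grey plastic shelf 420 (x) x 240 (y) mm, 14 mm thick, held by a small aluminium clamp to the counter's right-hand edge (y = -0.30), its top 14 mm above the counter, with a lip 8 mm high on its three outer sides. Origin: centre of its underside. Fixed; its place along the edge varies.
- plate: Divided white plate, 176 mm in diameter, 22 mm tall, on the shelf; leave alone. Origin: centre of its underside, as for all the following.
- ramekin: Glass ramekin, 76 mm in diameter, 45 mm tall, on the shelf; leave alone.
- cup: Red bamboo cup, 72 mm in diameter, 85 mm tall, on the shelf; leave alone.
- fork: Turquoise fork, 140 mm long (its x), 6 mm thick, on the counter near the shelf; leave alone.
- spoon: Turquoise spoon, 124 mm long (its x), 7 mm thick, lying beside the fork; leave alone.
- jar: Storage jar, 72 mm in diameter, 120 mm tall, on the counter left of the bin; leave alone.
- mug: White mug, 80 mm in diameter, 92 mm tall, on the counter left of the bin; leave alone.
There are look-alikes about, which are no part of the job. Of the things that look like the gauge, the middle-sized one is meant.

How it is judged:
On the way, in this order (a step that is already met when the one before it is completed fails the run):
1. the door has been pulled down as far as it goes (over 0.92 rad) (value of joint door above 0.92 rad), for 0.1 s.
2. the door has been pushed up again until fully shut (under 0.05 rad) (value of joint door below 0.05 rad), for 0.2 s.
3. the gauge has been lifted clear of its stand (z of gauge_tip in the frame of stand above 0.06 m and contact force between the fingers and gauge above 2 N and contact force between gauge and stand below 0.1 N), for 0.2 s.
At the end, for the whole second after the job is handed in: Door shut (under 0.05 rad); the fingers hold the gauge still, its foot on the hood within 10 mm of the ring's centre, its axis within 8 degrees of square to the slope, plunger 5 to 15 mm in (1 to 9 N on the hood); the arm itself does not touch the bin (value of joint door below 0.05 rad and distance between gauge_tip and spot below 0.01 m and angle between the z axis of gauge and the z axis of spot, either way round below 0.14 rad and value of joint plunger between 0.005 and 0.015 m and contact force between gauge and bin between 0.8 and 9 N and contact force between the fingers and gauge above 2 N and contact force between the arm and bin below 0.5 N and linear speed of gauge below 0.03 m/s); the arm keeps its last pose, push and grip.
It fails at once if the gauge is pressed hard on the bin (over 20 N) (contact force between gauge and bin above 20 N).
It fails at once if a dish, the cutlery, the jar or the mug is knocked out of place (over 25 mm) (distance of any of plate, ramekin, cup, fork, spoon, jar, mug from where it was at the start of the episode above 0.025 m).
It also fails if it takes over 58 s, if anything falls off the work surface, if the arm or the gripper's body presses on something with over 40 N, if the wrist force passes 120 N, or if a joint passes its speed limit or range.

## Working session

There is one attempt and no reset: what is moved stays moved. The work goes in short steps, Python scripts to look and compute and a shell command to move; the robot and the scene stay as the last step left them, time stands still between calls to the robot, and variables do not carry over. Pictures are saved under pics/ and viewed, at most 10 in all, crops included, and the job is handed in when it is done.

```bash
mkdir -p pics
cat > h.py <<'E'
import numpy as np, cv2, pickle
from station import bot
def snap(name,fn):
    c=bot.read_camera(name); pickle.dump(c,open(f'pics/{fn}.pkl','wb'))
    cv2.imwrite(f'pics/{fn}.png',c['pixels'][:,:,::-1]); return c
def load(fn): return pickle.load(open(f'pics/{fn}.pkl','rb'))
def ray(c,u,v):
    f=c['pixels'].shape[0]/2/np.tan(np.radians(c['fovy'])/2)
    return np.array([(u-c['cx'])/f,(v-c['cy'])/f,1.])
def pt(c,u,v,r=1):
    d=c['depth'][int(v)-r:int(v)+r+1,int(u)-r:int(u)+r+1]; d=np.median(d[d>0])
    P=c['pose']; return P[:3,:3]@(ray(c,u,v)*d)+P[:3,3]
def atz(c,u,v,z):
    P=c['pose']; r=P[:3,:3]@ray(c,u,v); return P[:3,3]+r*(z-P[2,3])/r[2]
def proj(c,p):
    P=c['pose']; q=P[:3,:3].T@(np.array(p)-P[:3,3]); f=c['pixels'].shape[0]/2/np.tan(np.radians(c['fovy'])/2)
    return q[:2]/q[2]*f+[c['cx'],c['cy']]
def Rot(q):
    from scipy.spatial.transform import Rotation as R
    return R.from_quat([q[1],q[2],q[3],q[0]]).as_matrix()
E
python3 - <<'E'
from h import *
np.set_printoptions(precision=4,suppress=True)
a=snap('top','top0');b=snap('side','side0')
for c in(a,b): print(c['fovy'],c['cx'],c['cy'],c['pose'])
o=bot.get_obs();print(o); print(Rot(o['tool_rot']))
cv2.imwrite('pics/both.png',np.vstack([a['pixels'],b['pixels']])[:,:,::-1])
E
```

```text
45.76872590634197 257.06624340475423 199.3722482070824 [[-0.0195 -0.9856  0.1679  0.2503]
 [-0.9997  0.0212  0.0086  0.0195]
 [-0.0121 -0.1677 -0.9858  1.8524]
 [ 0.      0.      0.      1.    ]]
55.76940777875252 253.10628238366235 192.11879222614047 [[ 0.9834 -0.0985  0.1524  0.3768]
 [-0.1802 -0.6311  0.7545 -0.857 ]
 [ 0.0218 -0.7694 -0.6383  0.8907]
 [ 0.      0.      0.      1.    ]]
{'t': 0.1, 'q': array([ 1.0959,  0.4778,  0.0223,  1.5564, -0.0115,  1.1093, -0.0831]), 'joint_vel': array([-0.0011, -0.0025, -0.0005, -0.0033,  0.0001, -0.0012,  0.0011]), 'joint_torque': array([  0.005 , -59.7758,   1.6143, -28.1954,   0.0129,   0.0051,
         0.    ]), 'eef_pos': array([ 0.2419, -0.6296,  0.2304]), 'tool_rot': array([-0.0008,  0.9832,  0.1824, -0.0002]), 'contact_force': array([-0.8606, -0.0667, -0.1987]), 'torque': array([ 0.025 ,  0.0021, -0.0186]), 'grasp_force': 0.0, 'gripper_width': 0.9983469934106708}
[[ 0.9335  0.3587 -0.0007]
 [ 0.3587 -0.9335  0.0015]
 [-0.0001 -0.0017 -1.    ]]
```

```bash
python3 -c "
import cv2
a=cv2.imread('pics/top0.png');cv2.imwrite('pics/top0b.png',cv2.resize(a,(800,600),interpolation=cv2.INTER_CUBIC))
a=cv2.imread('pics/side0.png');cv2.imwrite('pics/side0b.png',cv2.resize(a,(800,600),interpolation=cv2.INTER_CUBIC))"
```

```text
(no output)
```

View pics/top0b.png

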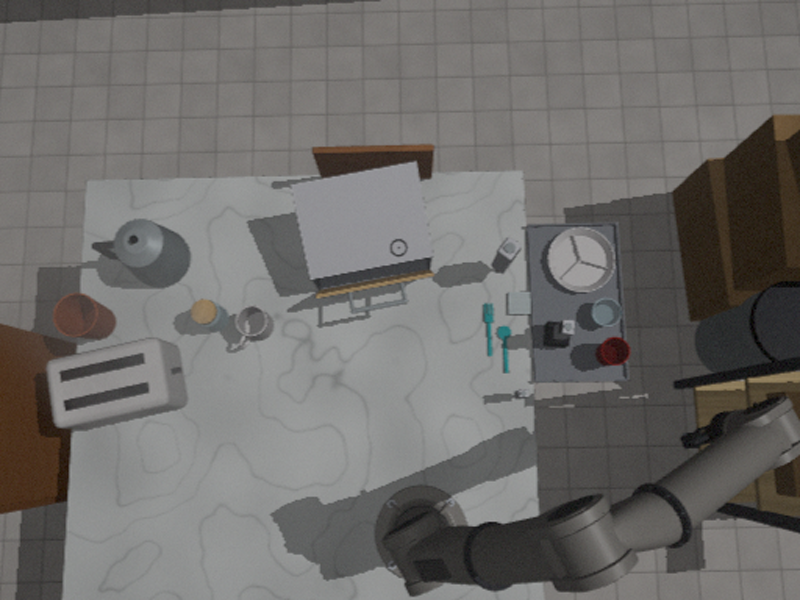

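View pics/side0b.png

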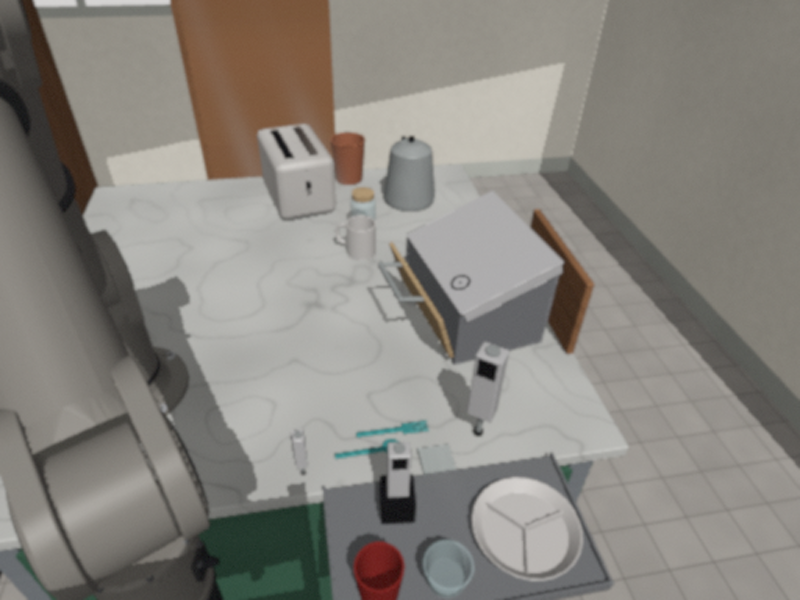

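Top view (800x600): the hood spans (293,184)-(430,262) with the ring at (399,247), and the bar runs in front of it at about (322,318)-(407,298). The door is slightly ajar.
Three things look like the gauge: a large one at (508,252), one in the black stand at (565,328), and a tiny one at (525,392). In the side view they are at (488,380), (398,470) and (299,450). The one in the stand is middle-sized, so it is the one meant. Next I'll confirm that in a crop and measure.

Run:
```python
from h import *
np.set_printoptions(precision=4,suppress=True)
a=load('top0');b=load('side0')
A=a['pixels'][:,:,::-1];B=b['pixels'][:,:,::-1]
c1=cv2.resize(A[160:250,190:290],(400,360),interpolation=cv2.INTER_CUBIC)   # x4 bar
c2=cv2.resize(A[185:245,315:415],(400,240),interpolation=cv2.INTER_CUBIC)   # x4 shelf
c3=cv2.resize(B[210:360,180:346],(398,360),interpolation=cv2.INTER_CUBIC)  # x2.4
c4=cv2.resize(B[150:250,230:396],(398,240),interpolation=cv2.INTER_CUBIC)  # x2.4
cv2.imwrite('pics/crop1.png',np.vstack([np.hstack([c1,np.pad(c3,((0,0),(0,2),(0,0)))]),np.hstack([c2,np.pad(c4,((0,0),(0,2),(0,0)))])]))
# hood plane from both
for c,poly,s in((a,[(300,190),(413,170),(424,255),(316,272)],.64),(b,[(420,235),(490,203),(550,258),(470,300)],.64)):
    m=np.zeros((384,512),np.uint8);cv2.fillPoly(m,[np.int32(np.array(poly)*s)],1)
    P=np.array([pt(c,u,v,0) for v,u in zip(*np.nonzero(m)) if c['depth'][v,u]>0])
    o=P.mean(0);n=np.linalg.svd(P-o,full_matrices=0)[2][2];n*=np.sign(n[2])
    for i in range(3):
        r=abs((P-o)@n);P=P[r<.008];o=P.mean(0);n=np.linalg.svd(P-o,full_matrices=0)[2][2];n*=np.sign(n[2])
    print('hood',len(P),o,n,'tilt',np.degrees(np.arccos(n[2])),'yaw',np.arctan2(-n[1],-n[0]))
for n,c,u,v in(('spotT',a,399,247),('spotS',b,460,282),('gaugetopT',a,568,326),('gaugetopS',b,398,450),
  ('hFL',a,312,279),('hFR',a,430,259),('hBL',a,293,184),('hBR',a,417,163)): print(n,pt(c,u*.64,v*.64))
```

```text
hood 3810 [0.7589 0.1231 0.1907] [-0.3367 -0.0574  0.9399] tilt 19.972131388124858 yaw 0.16891935312829023
hood 2823 [0.7619 0.1149 0.1904] [-0.3364 -0.0565  0.94  ] tilt 19.943101460521977 yaw 0.16637918324669707
spotT [0.6985 0.0376 0.1628]
spotS [0.6963 0.044  0.1606]
gaugetopT [ 0.4912 -0.3586  0.1849]
gaugetopS [ 0.4869 -0.3624  0.1815]
hFL [0.6278 0.2538 0.1416]
hFR [ 0.6735 -0.0384  0.1351]
hBL [0.9249 0.3253 0.0022]
hBR [ 0.8877 -0.0102  0.2294]
```

View pics/crop1.png

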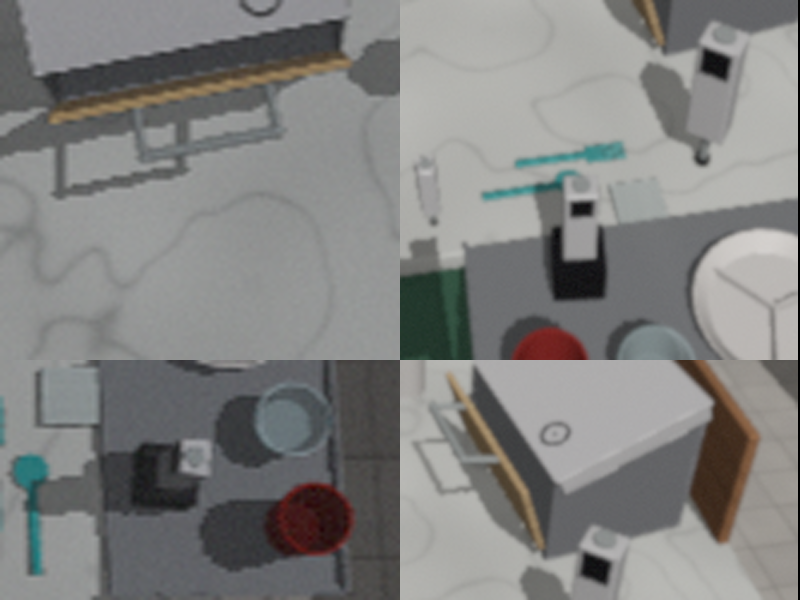

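The gauge in the black stand is clearly the middle one: the big one has a stem at crop (720,90), and the tiny one is at (427,190). Its top is at z≈0.183, against 0.179 from the given sizes. The ring gives z≈0.162 against 0.163, and the tilt is 20°. Next: the bar and the door angle.

Run:
```python
from h import *
from scipy.optimize import least_squares
np.set_printoptions(precision=4,suppress=True)
a=load('top0');b=load('side0')
psi=.168;xb=np.array([np.cos(psi),np.sin(psi),0]);yb=np.array([-xb[1],xb[0],0])
s=(atz(a,255.4,158,.1627)+atz(b,294.4,180.5,.1627))/2
print('spot',atz(a,255.4,158,.1627),atz(b,294.4,180.5,.1627))
T=[(225,199.3),(260.5,192.5)];S=[(243.3,168.8),(258,192)]
# hood corner lateral
for u,v,z in((312,279,.15),(430,259,.15),(293,184,.23),(417,163,.23)):
    p=atz(a,u*.64,v*.64,z);print('corner',p,'rel spot xb,yb',(p-s)@xb,(p-s)@yb)
def bar(th,yo,l,dx=0):
    r=.1523;f=.3695+th
    return s+(.075-.11+dx)*xb+yo*yb-r*np.sin(f)*xb+l*yb+np.array([0,0,.025+r*np.cos(f)-s[2]])
def res(p):
    r=[]
    for c,E in((a,T),(b,S)):
        for e,l in zip(E,(.065,-.065)): r+=list(proj(c,bar(p[0],p[1],l))-e)
    return r
o=least_squares(res,[.2,.05],loss='soft_l1');print('theta,yo',o.x,np.array(res(o.x)));print('bar',bar(o.x[0],o.x[1],0))
for th in np.linspace(o.x[0],1.0,7):
    p=bar(th,o.x[1],0)-bar(o.x[0],o.x[1],0);print(round(th,2),'fwd(-xb) cm',-p@xb*100,'down cm',-p[2]*100)
for q in(bar(0,o.x[1],0),): print('shut',q)
```

```text
spot [0.6989 0.0375 0.1627] [0.6953 0.0413 0.1627]
corner [0.6259 0.2526 0.15  ] rel spot xb,yb -0.0345090142943166 0.2221707358126099
corner [ 0.6698 -0.0379  0.15  ] rel spot xb,yb -0.03983585590869154 -0.07161394555931742
corner [0.8418 0.2876 0.23  ] rel spot xb,yb 0.18414219301885199 0.22055445233128199
corner [ 0.8874 -0.0102  0.23  ] rel spot xb,yb 0.17935135637787028 -0.08071127519492777
theta,yo [0.3039 0.0726] [ 0.8817 -0.4621 -1.1345  0.0163  0.6409  0.4398 -1.0136 -0.1903]
bar [0.5568 0.0892 0.1441]
0.3 fwd(-xb) cm 0.0 down cm -0.0
0.42 fwd(-xb) cm 1.3141627199247445 down cm 1.1794873259825782
0.54 fwd(-xb) cm 2.482966110911708 down cm 2.5031612434603363
0.65 fwd(-xb) cm 3.490697590342915 down cm 3.953227197807563
0.77 fwd(-xb) cm 4.323809914730362 down cm 5.510191507465073
0.88 fwd(-xb) cm 4.97110329946705 down cm 7.153123423482802
1.0 fwd(-xb) cm 5.423875980967927 down cm 8.85993650800027
shut [0.5963 0.0959 0.167 ]
```

```bash
python3 -m jog '[[20,-20,-2,-0.5],[55.2,-55.8,-2,-1.372],[55.2,-55.8,-2,-1.372],[55.2,-55.8,-2,-1.372],[55.2,-55.8,-2,-1.372],[55.2,-55.8,-2,-1.372],[55.2,-55.8,-2,-1.372],[55.2,-55.8,-2,-1.372],[55.2,-55.8,-2,-1.372],[55.2,-55.8,-2,-1.372],[55.2,-55.8,-2,-1.372],[55.2,-55.8,-2,-1.372],[55.2,-55.8,-2,-1.372],[55.2,-55.8,-2,-1.372],[55.2,-55.8,-2,-1.372],[55.2,-55.8,-2,-1.372],[55.2,-55.8,-2,-1.372],[55.2,-55.8,-2,-1.372],[55.2,-55.8,-2,-1.372],[55.2,-55.8,-2,-1.372]]' 0.06 40
python3 - <<'E'
from h import *
np.set_printoptions(precision=4,suppress=True)
o=bot.get_obs();R=Rot(o['tool_rot']);print(o['q'],o['eef_pos']);print(R)
c=snap('wrist','w1');print(c['pose'],c['fovy'],c['cx'],c['cy'])
cv2.imwrite('pics/w1b.png',cv2.resize(c['pixels'][:,:,::-1],(800,600)))
E
```

```text
t: 1.77
eef_pos: [0.5583, 0.0976, 0.2516]
tool_rot: [-0.001, 0.642, 0.767, 0.003]
contact_force: [0.4, 0.9, 0.9]
gripper_width: 0.466
grasp_force: 0.0
[ 0.2157  0.3428 -0.6196  1.7646  0.2154  1.1003 -0.2964] [0.5583 0.0976 0.2516]
[[-0.1767  0.9843  0.0014]
 [ 0.9843  0.1767  0.0056]
 [ 0.0053  0.0024 -1.    ]]
[[ 0.9844  0.1694  0.0468  0.5471]
 [ 0.1757 -0.951  -0.2543  0.1636]
 [ 0.0014  0.2585 -0.966   0.3941]
 [ 0.      0.      0.      1.    ]] 62.58995379142922 248.85069982164651 191.51807458784413
```

View pics/w1b.png

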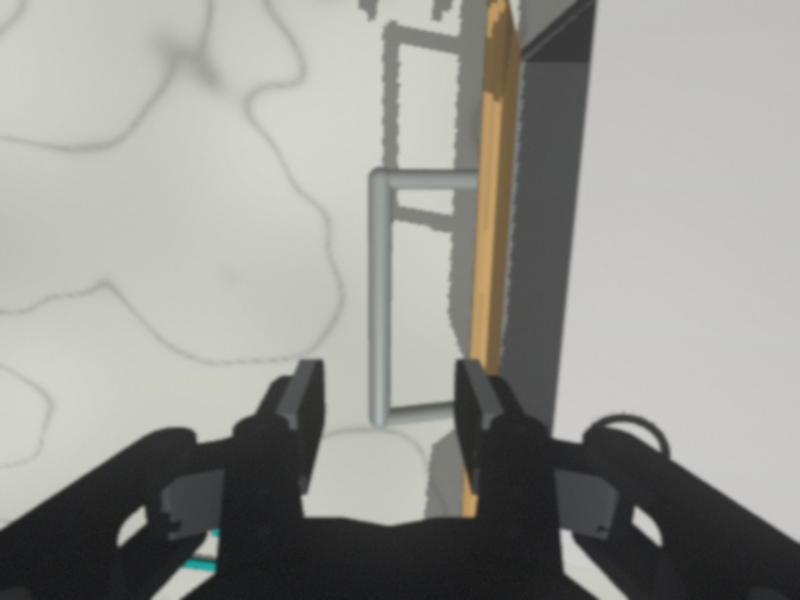

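The wrist view shows the bar standing upright at column ~379, rows 172 to 424, between the two fingers, with the door edge at column ~485. Now the bar from wrist depth.

Run:
```python
from h import *
np.set_printoptions(precision=4,suppress=True)
c=load('w1')
for v in(125,150,200,250): print(pt(c,242.8,v))
e1=pt(c,242.8,114);e2=pt(c,242.8,266);print(e1,e2,np.linalg.norm(e1-e2),np.arctan2(*(e1-e2)[[0,1]]))
R=Rot(bot.get_obs()['tool_rot']);p=bot.get_obs()['eef_pos'];print('mid in tool (cm)',R.T@((e1+e2)/2-p)*100)
m=(e1+e2)/2
xb=np.array([np.cos(.168),np.sin(.168)]);sp=np.array([.697,.039])
print('bar x rel spot',(m[:2]-sp)@xb, 'pred hinge -.035')
```

```text
[0.5453 0.1499 0.1502]
[0.5485 0.1312 0.1498]
[0.5554 0.0916 0.1501]
[0.5629 0.0482 0.1497]
[0.5439 0.1579 0.1503] [0.5654 0.0336 0.15  ] 0.1261096423447438 -0.17163074177856752
mid in tool (cm) [ 0.2381 -0.238  10.0977]
bar x rel spot -0.1308278990193757 pred hinge -.035
```

```bash
python3 -m jog '[[0.2,-0.2,3,0],[0.2,-0.2,6,0],[0.2,-0.2,9,0],[0.2,-0.2,11,0],[0.2,-0.2,12.4,0],[0.2,-0.2,12.4,0],[0.2,-0.2,12.4,0]]' 0.06 40
python3 -m jog '[[0,0,0,0],[0,0,0,0],[0,0,0,0],[0,0,0,0],[0,0,0,0],[0,0,0,0]]' 1 40
python3 -c "
from h import *
o=bot.get_obs();print(o['eef_pos'],Rot(o['tool_rot']))"
```

```text
t: 2.4
eef_pos: [0.5543, 0.089, 0.1268]
tool_rot: [-0.0, 0.646, 0.764, -0.001]
contact_force: [-1.1, 0.5, 0.4]
gripper_width: 0.471
grasp_force: 0.0
t: 2.9
eef_pos: [0.5553, 0.0901, 0.1286]
tool_rot: [0.001, 0.645, 0.764, 0.0]
contact_force: [-3.2, -2.4, 7.4]
gripper_width: 0.123
grasp_force: 39.1
[0.55525507 0.09013495 0.12861422] [[-1.66924028e-01  9.85969062e-01  1.17364104e-03]
 [ 9.85969386e-01  1.66924884e-01 -6.73030491e-04]
 [-8.59497136e-04  1.04482917e-03 -9.99999085e-01]]
```

```bash
python3 -m jog '[[0,-0.65,0.57,0],[0,-1.31,1.18,0],[0,-1.92,1.83,0],[0,-2.48,2.5,0],[0,-3,3.2,0],[0,-3.5,3.95,0],[0,-3.93,4.7,0],[0,-4.32,5.5,0],[0,-4.66,6.3,0],[0,-4.97,7.15,0],[0,-5.2,8,0],[0,-5.42,8.86,0],[0,-5.5,9.2,0],[0,-5.5,9.2,0],[0,-5.5,9.2,0]]' 1 40
python3 - <<'E'
from h import *
o=bot.get_obs();print(o['eef_pos'],o['contact_force'])
c=snap('side','s2')
z=snap('wrist','w2')
cv2.imwrite('pics/s2c.png',np.hstack([cv2.resize(c['pixels'][100:260,220:370,::-1],(450,480)),cv2.resize(z['pixels'][:,:,::-1],(350,262)) if 0 else np.zeros((480,1,3),np.uint8)]))
E
```

```text
t: 4.15
eef_pos: [0.5007, 0.0808, 0.0351]
tool_rot: [0.0, 0.645, 0.764, -0.0]
contact_force: [-1.2, -3.0, 1.5]
gripper_width: 0.12
grasp_force: 42.5
[0.50071894 0.08078201 0.03510984] [-1.15696096 -3.00138039  1.46708017]
```

View pics/s2c.png

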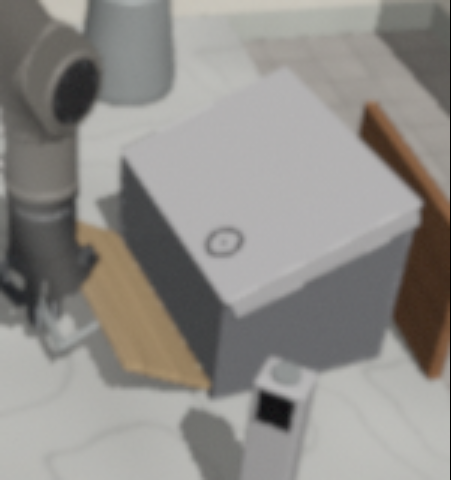

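The crop shows the door far down, its wood face at (90-200, 230-385), with the bar still in the fingers at (60,330). I'll check the angle from the depth of the wood face.

Run:
```python
from h import *
c=load('s2');P=[]
for x,y in[(115,260),(120,280),(130,300),(140,320),(150,340),(160,360),(180,370),(130,340),(110,290)]:
    P.append(pt(c,220+x/3,100+y/3))
P=np.array(P);o=P.mean(0);n=np.linalg.svd(P-o)[2][2];n*=np.sign(n[2]);print(n,'angle',np.arccos(n[2]),'door',np.pi/2-np.arccos(n[2]),abs((P-o)@n).max())
```

```text
[0.52297168 0.09399794 0.84715111] angle 0.5601957507033573 door 1.0106005760915393 0.0012649295433077835
```

```bash
python3 -m jog '[[0,0.25,-1,0],[0,0.53,-2.05,0],[0,0.85,-2.9,0],[0,1.18,-3.7,0],[0,1.6,-4.5,0],[0,2,-5.25,0],[0,2.5,-6,0],[0,3,-6.7,0],[0,3.6,-7.4,0],[0,4.2,-8,0],[0,4.85,-8.65,0],[0,5.5,-9.2,0],[0,6.2,-9.7,0],[0,6.8,-10.1,0],[0,7.45,-10.5,0],[0,8.1,-10.9,0],[0,8.8,-11.2,0],[0,9.5,-11.5,0],[0,9.8,-11.5,0],[0,9.8,-11.5,0]]' 1 40
python3 - <<'E'
from h import *
o=bot.get_obs();print(o['eef_pos'],o['contact_force'])
E
```

```text
t: 5.92
eef_pos: [0.5937, 0.0968, 0.1523]
tool_rot: [-0.002, 0.645, 0.764, -0.004]
contact_force: [-21.3, -9.1, 22.7]
gripper_width: 0.119
grasp_force: 41.0
[0.59371138 0.0967901  0.15229161] [-21.27574391  -9.14269317  22.65917759]
```

```bash
python3 -m jog '[[0,0,0,0],[0,0,0,0],[0,-0.1,-0.2,0]]' 1 20
python3 - <<'E'
from h import *
o=bot.get_obs();print(o['eef_pos'],o['contact_force'])
c=snap('side','s3')
cv2.imwrite('pics/s3c.png',cv2.resize(c['pixels'][100:260,220:390,::-1],(638,600)))
E
```

```text
t: 6.17
eef_pos: [0.5936, 0.0968, 0.1526]
tool_rot: [-0.001, 0.645, 0.764, -0.003]
contact_force: [-2.5, -3.7, -13.0]
gripper_width: 0.124
grasp_force: 37.4
[0.59355813 0.09675311 0.15262479] [ -2.52824943  -3.67120579 -13.01251316]
```

View pics/s3c.png

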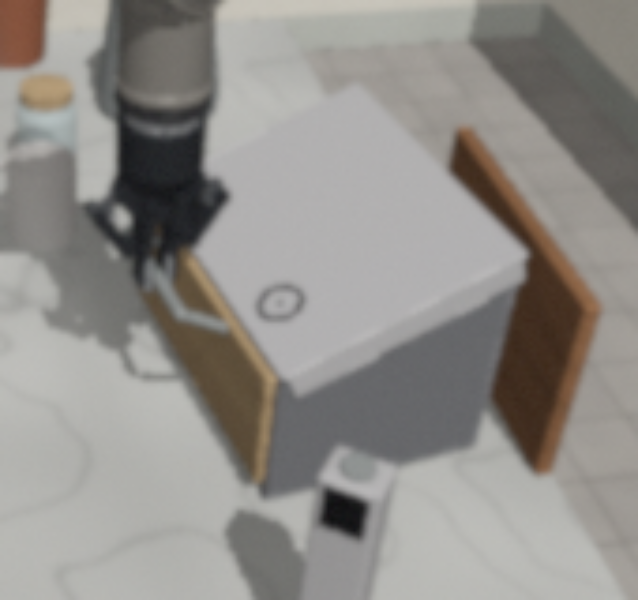

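```bash
python3 -m jog '[[0,0,0,0],[0,0,0,0],[0,0,0,0],[0,0,0,0],[0,0,-1.5,0],[0,0,-4,0],[0,0,-8,0],[0,0,-12,0],[0,0,-15,0],[0,0,-17,0],[0,0,-17,0]]' 0.06 40
python3 - <<'E'
from h import *
np.set_printoptions(precision=4,suppress=True)
o=bot.get_obs();print(o['eef_pos'],o['contact_force'],o['q'])
c=snap('wrist','w3');s=snap('side','s4')
w=c['pixels'][:,:,::-1]
cv2.imwrite('pics/w3b.png',np.hstack([cv2.resize(w,(400,300)),cv2.resize(s['pixels'][100:250,230:430,::-1],(400,300))]))
# door outer face plane from side view (crop s3c px /3.75 + offset)
P=np.array([pt(s,220+x/3.75,100+y/3.75,0) for x,y in[(225,390),(235,410),(245,430),(215,370),(250,390),(255,450),(205,350),(240,370),(250,410)]])
o=P.mean(0);n=np.linalg.svd(P-o)[2][2];print(n,abs((P-o)@n).max())
E
```

```text
t: 7.13
eef_pos: [0.5989, 0.0991, 0.3284]
tool_rot: [0.003, 0.645, 0.764, 0.004]
contact_force: [0.4, 0.1, 0.4]
gripper_width: 0.469
grasp_force: 0.0
[0.5989 0.0991 0.3284] [0.3869 0.1357 0.3973] [ 0.2005  0.3477 -0.6119  1.578   0.2076  1.2714 -0.2744]
[0.9861 0.165  0.02  ] 0.0019622256511579645
```

View pics/w3b.png

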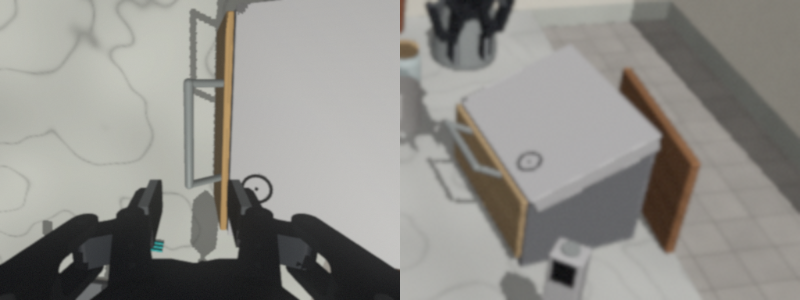

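The door looks flush (wrist view: bar at column 189, rows 80-185, ring at (256,189) in the half-size picture). I'll check the bar height and refine the ring.

Run:
```python
from h import *
np.set_printoptions(precision=4,suppress=True)
c=load('w3');s=load('s4')
xb=np.array([np.cos(.168),np.sin(.168)]);sp=np.array([.697,.039])
for v in(120,150,180,210):
    P=[pt(c,u,v,0) for u in range(238,248)];p=max(P,key=lambda p:p[2]);print('bar',p,(p[:2]-sp)@xb)
print('spot wrist',pt(c,327.7,242)); 
# refine ring: dark pixels
for cc,(u0,u1,v0,v1) in((c,(300,356,218,266)),(s,(283,310,170,192))):
    g=cv2.cvtColor(cc['pixels'],cv2.COLOR_RGB2GRAY)[v0:v1,u0:u1]; m=(g<np.median(g)-25)
    if cc is c: m[:, :8]=0
    v,u=np.nonzero(m); print(len(u),u.min()+u0,u.max()+u0,v.min()+v0,v.max()+v0)
    h=cv2.convexHull(np.stack([u,v],1).astype(np.float32)); (cu,cv_),ax,_=cv2.fitEllipse(h);print('ring',cu+u0,cv_+v0,ax,atz(cc,cu+u0,cv_+v0,.1627))
    
# gauge top / stand in top and side cameras
t=load('top0');b=load('side0')
for cc,(u0,u1,v0,v1) in((t,(340,385,200,232)),(b,(235,275,275,340))):
    Q=np.array([pt(cc,u,v,0) for v in range(v0,v1) for u in range(u0,u1) if cc['depth'][v,u]>0])
    for nm,lo,hi in(('gauge',.172,.192),('stand',.062,.076)):
        q=Q[(Q[:,2]>lo)&(Q[:,2]<hi)]; 
        if len(q)>5: print(nm,len(q),q.mean(0),cv2.minAreaRect((q[:,:2]*1000).astype(np.float32)))
```

```text
bar [0.5858 0.1524 0.1723] -0.09071428480739996
bar [0.5865 0.1246 0.1731] -0.09464662879670505
bar [0.592  0.0961 0.1731] -0.09395892937576221
bar [0.5988 0.0663 0.1734] -0.09224105001868017
spot wrist [0.6954 0.0426 0.1629]
919 308 348 223 265
ring 324.7816276550293 246.1819248199463 (43.5280876159668, 50.12419891357422) [0.6935 0.0374 0.1627]
90 283 300 176 191
ring 291.00822925567627 183.40593338012695 (11.817522048950195, 21.562366485595703) [0.6803 0.028  0.1627]
gauge 70 [ 0.4904 -0.3595  0.1803] ((491.0173645019531, -360.29791259765625), (27.69386100769043, 32.54397964477539), 86.36595153808594)
stand 100 [ 0.4839 -0.3604  0.069 ] ((487.5978698730469, -397.34771728515625), (134.4997100830078, 115.46121978759766), 86.38885498046875)
gauge 165 [ 0.4892 -0.3621  0.1788] ((489.3631896972656, -359.9863586425781), (30.84800910949707, 33.34973907470703), 84.33512115478516)
stand 282 [ 0.4873 -0.3696  0.0686] ((489.54473876953125, -360.3890075683594), (58.21110153198242, 55.77782440185547), 83.7179183959961)
  return _methods._mean(a, axis=axis, dtype=dtype,
  ret = ret.dtype.type(ret / rcount)
```

The bar's top is at z 0.173 (shut: 0.173), and the door face leans about 0.02 rad, so the door is shut. The gauge is at (0.490,-0.360), its 28 mm side across y, yaw about -5°. Moving above it.

```bash
python3 -m jog '[[-43.4,-18.4,2.8,1.826],[-43.4,-18.4,2.8,1.826],[-43.4,-18.4,2.8,1.826],[-43.4,-18.4,2.8,1.826],[-43.4,-18.4,2.8,1.826],[-43.4,-18.4,2.8,1.826],[-43.4,-18.4,2.8,1.826],[-43.4,-18.4,2.8,1.826],[-43.4,-18.4,2.8,1.826],[-43.4,-18.4,2.8,1.826],[-43.4,-18.4,2.8,1.826],[-43.4,-18.4,2.8,1.826],[-43.4,-18.4,2.8,1.826],[-43.4,-18.4,2.8,1.826],[-43.4,-18.4,2.8,1.826],[-43.4,-18.4,2.8,1.826],[-43.4,-18.4,2.8,1.826],[-43.4,-18.4,2.8,1.826],[-43.4,-18.4,2.8,1.826],[-43.4,-18.4,2.8,1.826]]' -0.41 40
python3 - <<'E'
from h import *
np.set_printoptions(precision=4,suppress=True)
o=bot.get_obs();R=Rot(o['tool_rot']);print(o['eef_pos'],o['q']);print(R)
c=snap('wrist','w4')
cv2.imwrite('pics/w4b.png',cv2.resize(c['pixels'][:,:,::-1],(640,480)))
d=c['depth'];P=c['pose'];f=192/np.tan(np.radians(c['fovy'])/2)
v,u=np.mgrid[:384,:512];X=np.stack([(u-c['cx'])/f*d,(v-c['cy'])/f*d,d],-1)@P[:3,:3].T+P[:3,3]
for nm,lo,hi in(('gauge',.174,.186),('stand',.062,.076)):
    m=(d>0)&(X[...,2]>lo)&(X[...,2]<hi)&(np.hypot(X[...,0]-.49,X[...,1]+.36)<.05);q=X[m];print(nm,len(q))
    if len(q)>5:
        r=cv2.minAreaRect((q[:,:2]*1000).astype(np.float32));print(r,q[:,2].mean(),'tool cm',R.T@(np.array([r[0][0]/1e3,r[0][1]/1e3,.179])-o['eef_pos'])*100)
E
```

```text
t: 8.9
eef_pos: [0.4875, -0.3612, 0.2941]
tool_rot: [-0.0, 0.999, -0.043, -0.0]
contact_force: [0.5, 0.1, 0.2]
gripper_width: 0.703
grasp_force: 0.0
[ 0.4875 -0.3612  0.2941] [ 0.6186  0.3178 -0.1073  1.6448  0.0361  1.1812 -1.154 ]
[[ 0.9963 -0.086  -0.0002]
 [-0.086  -0.9963  0.0002]
 [-0.0002 -0.0002 -1.    ]]
gauge 1316
((489.7342834472656, -356.1098327636719), (29.52475357055664, 34.36881637573242), 83.42073822021484) 0.17892261882301028 tool cm [ 0.1837 -0.524  11.5107]
stand 1130
((489.7338562011719, -356.08148193359375), (55.8422966003418, 56.30758285522461), 83.34184265136719) 0.06851928040152093 tool cm [ 0.1835 -0.5268 11.5107]
```

View pics/w4b.png

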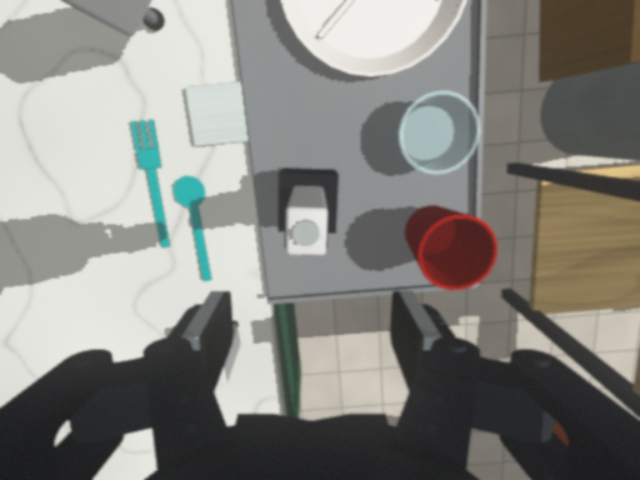

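The picture shows the gauge's top at (306,232) in the black stand, about mid-way between the fingers, with the cup at (455,250) and the ramekin at (440,132) well to the right. The wrist depth confirms body 29.5x34 mm and top at 0.179. Descending.

```bash
python3 -m jog '[[0.2,-0.4,3,0.029],[0.2,-0.4,7,0.029],[0.2,-0.4,11,0.029],[0.2,-0.4,14,0.029],[0.2,-0.4,15.9,0.029],[0.2,-0.4,15.9,0.029],[0.2,-0.4,15.9,0.029]]' -0.41 20
python3 -m jog '[[0,0,0,0],[0,0,0,0],[0,0,0,0],[0,0,0,0],[0,0,0,0],[0,0,0,0]]' 1 20
python3 -c "
from h import *
o=bot.get_obs();print(o['eef_pos'],Rot(o['tool_rot']))"
```

```text
t: 9.53
eef_pos: [0.4895, -0.3573, 0.1349]
tool_rot: [-0.0, 0.998, -0.058, -0.001]
contact_force: [0.3, 0.0, 0.5]
gripper_width: 0.708
grasp_force: 0.0
t: 10.03
eef_pos: [0.491, -0.3581, 0.1374]
tool_rot: [0.001, 0.998, -0.058, 0.002]
contact_force: [0.1, 0.8, 6.9]
gripper_width: 0.319
grasp_force: 25.3
[ 0.49104095 -0.35812094  0.13735661] [[ 0.99324754 -0.11597546  0.00300167]
 [-0.11597033 -0.99325099 -0.0018289 ]
 [ 0.00319352  0.00146845 -0.99999382]]
```

```bash
python3 -m jog '[[0,0,-1,0],[0,0,-3,0],[0,0,-5,0],[0,0,-7,0],[0,0,-8,0],[0,0,-8,0],[0,0,-8,0],[0,0,-8,0],[0,0,-8,0]]' 1 20
python3 - <<'E'
from h import *
np.set_printoptions(precision=4,suppress=True)
o=bot.get_obs();print(o['eef_pos'],o['contact_force'],o['grasp_force'])
c=snap('side','s5')
cv2.imwrite('pics/s5c.png',cv2.resize(c['pixels'][190:340,190:340,::-1],(600,600)))
E
```

```text
t: 10.78
eef_pos: [0.489, -0.3569, 0.2138]
tool_rot: [-0.001, 0.998, -0.058, -0.001]
contact_force: [0.9, -0.1, -1.3]
gripper_width: 0.326
grasp_force: 24.4
[ 0.489  -0.3569  0.2138] [ 0.9397 -0.1252 -1.3059] 24.43660944700241
```

View pics/s5c.png

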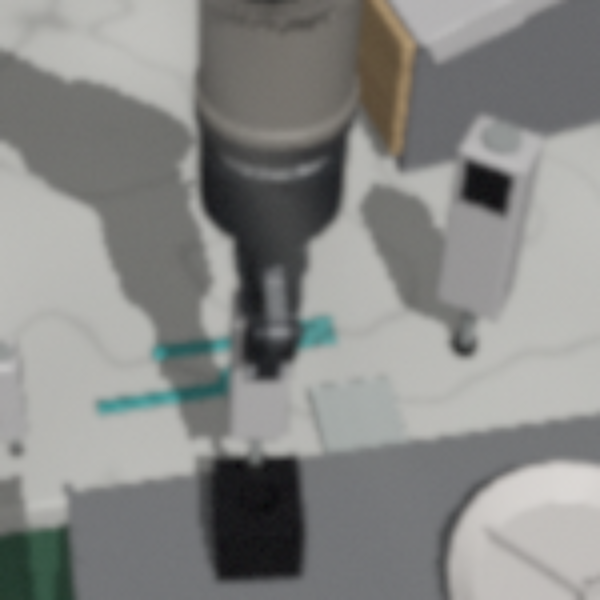

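The crop shows the gauge held upright with its foot at (257,455), clear above the stand, so step 3 is met. The moves cannot tilt the tool, so I will pivot the gauge in the pads instead: lower the foot partly into the hole and draw the grip towards -x.

```bash
python3 -m jog '[[0,0,1.5,0],[0,0,3,0],[0,0,4,0],[0,0,4.5,0],[0,0,4.5,0],[-0.6,0,4.5,0],[-1.2,0,4.5,0],[-1.7,0,4.5,0],[-2.2,0,4.6,0],[-2.7,0,4.7,0]]' 1 20
python3 -m jog '[[-0.5,0,0.1,0],[-1,0,0.2,0],[-1.5,0,0.3,0],[-2,0,0.4,0],[-2.4,0,0.5,0],[-2.4,0,0.5,0]]' 1 20
python3 - <<'E'
from h import *
np.set_printoptions(precision=4,suppress=True)
o=bot.get_obs();print(o['eef_pos'],o['contact_force'],o['torque'],o['grasp_force'])
c=snap('side','s6')
cv2.imwrite('pics/s6c.png',cv2.resize(c['pixels'][230:330,200:300,::-1],(500,500),interpolation=cv2.INTER_CUBIC))
# gauge axis: white body pixels -> depth
E
```

```text
t: 11.67
eef_pos: [0.4634, -0.3545, 0.1693]
tool_rot: [0.0, 0.998, -0.058, 0.001]
contact_force: [2.0, 0.7, -0.2]
gripper_width: 0.323
grasp_force: 24.5
t: 12.17
eef_pos: [0.4379, -0.3516, 0.163]
tool_rot: [-0.0, 0.998, -0.058, -0.001]
contact_force: [2.1, -1.2, -1.7]
gripper_width: 0.326
grasp_force: 24.5
[ 0.4379 -0.3516  0.163 ] [ 2.0984 -1.2272 -1.7453] [-0.1106 -0.3998 -0.0112] 24.461451172828674
```

View pics/s6c.png

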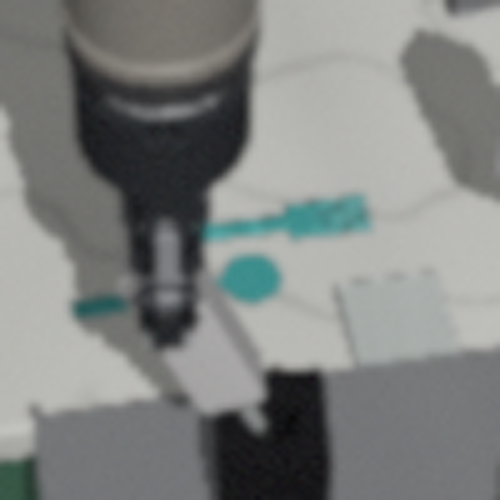

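The crop shows the gauge body leaning, running from (185,330) down-right to (245,400), with its foot in the hole at (260,420), so the pivoting works. That was the tenth picture, so only numbers from here on. Lifting out, then measuring the tilt.

```bash
python3 -m jog '[[0.4,0,-0.5,0],[0.4,0,-2,0],[0.4,0,-4,0],[0.4,0,-7,0],[0.4,0,-10,0],[0.4,0,-13,0],[0.4,0,-13,0],[0.4,0,-13,0],[0.4,0,-13,0]]' 1 20
cat > tilt.py <<'E'
from h import *
np.set_printoptions(precision=4,suppress=True)
def cloud(c):
    d=c['depth'];P=c['pose'];f=192/np.tan(np.radians(c['fovy'])/2)
    v,u=np.mgrid[:384,:512];return np.stack([(u-c['cx'])/f*d,(v-c['cy'])/f*d,d],-1)@P[:3,:3].T+P[:3,3]
def run(fn):
    for name in('side','wrist','top'):
        c=snap(name,fn+name)
        o=bot.get_obs();R=Rot(o['tool_rot']);X=cloud(c);T=(X-o['eef_pos'])@R   # tool coords, m
        px=c['pixels'].astype(int);m=(c['depth']>0)&(abs(T[...,0])<.08)&(abs(T[...,1])<.019)&(T[...,2]>.004)&(T[...,2]<.13)
        m&=(px.min(-1)>95)
        q=T[m];print(name,len(q))
        if len(q)<30: continue
        print(' range x',q[:,0].min(),q[:,0].max(),'y',q[:,1].min(),q[:,1].max(),'z',q[:,2].min(),q[:,2].max())
        k=q[(q[:,2]<.066)]
        # x edges per z slice
        B=[(z,*np.percentile(q[abs(q[:,2]-z)<.004][:,0],[3,97])) for z in np.arange(.008,.068,.006) if (abs(q[:,2]-z)<.004).sum()>5]
        B=np.array(B)
        if len(B)>3: print(' edges',B.round(3).tolist());print(' slope lo/hi deg',[np.degrees(np.arctan(np.polyfit(B[:,0],B[:,i],1)[0])) for i in(1,2)])
E
python3 -c "
from tilt import *
o=bot.get_obs();print(o['eef_pos'],o['grasp_force'],o['gripper_width']);run('t1')"
```

```text
t: 12.97
eef_pos: [0.4426, -0.3516, 0.2925]
tool_rot: [-0.0, 0.998, -0.058, -0.001]
contact_force: [-0.4, -0.4, -1.8]
gripper_width: 0.329
grasp_force: 24.5
[ 0.4426 -0.3516  0.2925] 24.468836188316345 0.3287817316099673
side 354
 range x -0.0035651698370716563 0.053766408920306714 y -0.009920025884061224 0.01687391512141494 z 0.004034303782853788 0.10424822362286087
 edges [[0.008, -0.001, 0.031], [0.014, -0.002, 0.033], [0.02, 0.002, 0.035], [0.026, 0.001, 0.038], [0.032, 0.005, 0.039], [0.038, 0.008, 0.041], [0.044, 0.009, 0.044], [0.05, 0.013, 0.046], [0.056, 0.014, 0.043], [0.062, 0.015, 0.033]]
 slope lo/hi deg [np.float64(18.674990901809206), np.float64(9.290588088812276)]
wrist 2609
 range x 0.024991187237751383 0.047949485071054794 y -0.015554013887072936 0.012475945782254892 z 0.004003474464713245 0.10070502554175143
 edges [[0.008, 0.027, 0.031], [0.014, 0.029, 0.033], [0.02, 0.032, 0.035], [0.026, 0.034, 0.037], [0.032, 0.036, 0.039], [0.038, 0.038, 0.042], [0.044, 0.04, 0.044], [0.05, 0.043, 0.046], [0.056, 0.045, 0.046]]
 slope lo/hi deg [np.float64(20.19085922608733), np.float64(19.047335418003392)]
top 0
```

```bash
cat > foot.py <<'E'
from tilt import *
def foot(fn,fresh=True):
    c=snap('wrist',fn) if fresh else load(fn)
    o=bot.get_obs();R=Rot(o['tool_rot']);T=(cloud(c)-o['eef_pos'])@R
    px=c['pixels'].astype(int);m=(c['depth']>0)&(abs(T[...,1])<.011)&(T[...,2]>.004)&(T[...,2]<.05)&(T[...,0]>.01)&(T[...,0]<.06)&(px.min(-1)>95)
    q=T[m];ctr=q.mean(0);n=np.linalg.svd(q-ctr,full_matrices=False)[2][2];n*=np.sign(n[0])
    t=np.arctan2(-n[2],n[0]);print('tilt deg',np.degrees(t),'n',n,'res',np.abs((q-ctr)@n).mean(),'face y edges',np.percentile(q[:,1],[2,98]))
    a=np.array([np.sin(t),0,np.cos(t)])
    # bottom edge of front face along axis
    m2=(c['depth']>0)&(abs((T-ctr)@n)<.003)&(abs(T[...,1])<.011)&(T[...,2]<.1)&(T[...,2]>.004);s=(T[m2]@a);print('face along-axis max',np.percentile(s,98),s.max())
    # foot points: beyond body
    m3=(c['depth']>0)&(abs(T[...,1])<.02)&(T[...,2]>.07)&(T[...,2]<.13)&(T[...,0]<.09)&(T[...,0]>.0)
    f=T[m3];print('foot pts',len(f),f.min(0) if len(f) else 0,f.max(0) if len(f) else 0, (f@a).max() if len(f) else 0)
    base=ctr-n*.017; base[1]=0   # point on axis
    s0=base@a; return t,a,base-s0*a   # axis line point with zero along
if __name__=='__main__':
    import sys
    t,a,b=foot(sys.argv[1],sys.argv[2]=='1'); print(a,b)
E
python3 foot.py t1wrist 0
```

```text
tilt deg 20.19873136080336 n [ 0.9385  0.0067 -0.3453] res 0.0002611726032211922 face y edges [-0.0105  0.0106]
face along-axis max 0.06664209951955805 0.06883488762342857
foot pts 240 [ 0.0422 -0.0081  0.0853] [0.0532 0.0049 0.1052] 0.11639778260245576
[0.3453 0.     0.9385] [ 0.007   0.     -0.0026]
```

Tilt is 20.2°, and the foot is at tool (0.0465,-0.0016,0.105), matching the 46 mm geometry. Moving to a hover 60 mm off the ring along the slope normal.

```bash
python3 -m jog '[[0.5,-1.4,-0.8,0],[1.4,-4,-2,-0.03],[2.5,-7,-3.2,-0.07],[3.5,-10,-3.2,-0.11],[4.6,-13,-3.2,-0.15],[5.7,-16,-3.2,-0.19],[6.8,-19,-3.2,-0.23],[7.9,-22,-3.2,-0.26],[9,-25,-3.2,-0.284],[10,-28,-3.2,-0.284],[11,-31,-3.2,-0.284],[12.2,-34,-3.2,-0.284],[13.2,-37,-3.2,-0.284],[13.9,-39,-3.2,-0.284],[14.3,-39.9,-3.2,-0.284],[14.3,-39.9,-3.2,-0.284],[14.3,-39.9,-3.2,-0.284],[14.3,-39.9,-3.2,-0.284]]' 1 20
cat > spot.py <<'E'
import sys
from foot import *
t,a,b=foot(sys.argv[1]);tip=b+.1148*a;c=load(sys.argv[1])
o=bot.get_obs();R=Rot(o['tool_rot']);print(o['eef_pos'],'yaw x',np.arctan2(R[1,0],R[0,0]),'tip',tip,'tipW',o['eef_pos']+R@tip)
X=cloud(c);n0=np.array([-.3372*1,-.0572,.9397])
S=np.array([.6963,.0405,.1627]);m=(c['depth']>0)&(np.linalg.norm(X-S,axis=-1)<.06)&(abs((X-S)@n0)<.008)
q=X[m];ct=q.mean(0);n=np.linalg.svd(q-ct,full_matrices=False)[2][2];n*=np.sign(n[2])
print('hood n',n,'angle to axis deg',np.degrees(np.arccos(-n@(R@a))),'n tool',R.T@n)
g=cv2.cvtColor(c['pixels'],cv2.COLOR_RGB2GRAY);near=(np.linalg.norm(X-S,axis=-1)<.034)&(abs((X-S)@n0)<.008)
print('gray median',np.median(g[near]),'pred px',proj(c,S))
d=near&(g<np.median(g[near])-40)
d=cv2.morphologyEx(d.astype(np.uint8),cv2.MORPH_CLOSE,np.ones((3,3)))
N,L,st,ce=cv2.connectedComponentsWithStats(d)
for i in range(1,N):
    if st[i][4]>15:
        p=X[(L==i)&(c['depth']>0)];r=cv2.minEnclosingCircle(np.stack(np.nonzero(L==i)[::-1],1).astype(np.float32))
        e=(p-p.mean(0));print(st[i],ce[i],'circ',r,'W',pt(c,*r[0],2),'extent',np.ptp(p,axis=0))
E
python3 spot.py w5
```

```text
t: 14.62
eef_pos: [0.631, 0.0251, 0.3248]
tool_rot: [0.001, 0.997, 0.082, -0.001]
contact_force: [0.1, -0.3, -2.7]
gripper_width: 0.324
grasp_force: 24.4
tilt deg 20.11623993460305 n [ 0.939   0.0049 -0.3439] res 0.00027016903313888926 face y edges [-0.0106  0.0105]
face along-axis max 0.06725862734098856 0.0693889089320937
foot pts 239 [ 0.0424 -0.008   0.0861] [0.053 0.005 0.105] 0.11594334995368158
[0.631  0.0251 0.3251] yaw x 0.16462677243634743 tip [0.0467 0.     0.1051] tipW [0.6771 0.0326 0.2199]
hood n [-0.3393 -0.0581  0.9389] angle to axis deg 0.18534511756727712 n tool [-0.3452  0.003  -0.9385]
gray median 191.0 pred px [245.0149 105.4526]
[219  83  47  45 687] [241.9927 103.8224] circ ((242.05361938476562, 105.06608581542969), 23.239654541015625) W [0.6962 0.0433 0.1629] extent [0.0406 0.0428 0.0171]
[240 103   5   6  24] [242.     105.7083] circ ((242.0, 105.5999984741211), 2.6001012325286865) W [0.6957 0.0432 0.163 ] extent [0.0046 0.004  0.0036]
```

The axis is within 0.2° of the slope normal, and the ring dot is seen at (0.696,0.043,0.163). Tool shift to touch: (2.0,-0.6,5.7) cm, plus 1 cm along the axis. Approach first, then press.

```bash
python3 -m jog '[[0.3,-0.1,0.8,0],[0.8,-0.3,2.2,0],[1.2,-0.5,3.4,0],[1.5,-0.6,4.2,0],[1.7,-0.6,4.7,0],[1.7,-0.6,4.7,0],[1.7,-0.6,4.7,0]]' 1 20
python3 spot.py w6
```

```text
t: 15.25
eef_pos: [0.6472, 0.0365, 0.2778]
tool_rot: [-0.0, 0.996, 0.084, -0.0]
contact_force: [0.7, -0.1, -1.3]
gripper_width: 0.323
grasp_force: 24.4
tilt deg 20.05230989662242 n [ 0.9394  0.0054 -0.3429] res 0.00027786752843563493 face y edges [-0.0105  0.0105]
face along-axis max 0.06737431932926286 0.06981825871961055
foot pts 3554 [ 0.0207 -0.02    0.0863] [0.0897 0.02   0.1276] 0.1285595706314127
[0.6474 0.0364 0.2784] yaw x 0.16772991061027256 tip [0.0463 0.     0.1053] tipW [0.6931 0.0442 0.1731]
hood n [-0.3401 -0.0591  0.9385] angle to axis deg 0.16023839745693272 n tool [-0.3451  0.0015 -0.9386]
gray median 194.0 pred px [255.5671 128.8389]
[215 103  65  43 896] [247.0592 123.3449] circ ((246.88558959960938, 130.38983154296875), 32.563655853271484) W [0.6953 0.0473 0.1798] extent [0.0381 0.0503 0.0155]
```

```bash
cat > ring.py <<'E'
import sys
from foot import *
from scipy.optimize import least_squares
fn=sys.argv[1]; t,a,b=foot(fn);tip=b+.1148*a;tip[1]=-.0015;c=load(fn)
o=bot.get_obs();R=Rot(o['tool_rot']);T=(cloud(c)-o['eef_pos'])@R
g=cv2.cvtColor(c['pixels'],cv2.COLOR_RGB2GRAY)
S=R.T@(np.array([.6959,.0433,.163])-o['eef_pos']);ex=np.array([a[2],0,-a[0]]);ey=np.array([0,1.,0])
D=T-S;h=D@a;near=(c['depth']>0)&(abs(h)<.003)&(np.linalg.norm(D,axis=-1)<.035)
print('hood height bias',np.median(h[near]))
d=near&(g<np.median(g[near])-40);q=np.stack([D[d]@ex,D[d]@ey],1);print(len(q))
f=lambda p:np.hypot(q[:,0]-p[0],q[:,1]-p[1])-.019
r=least_squares(f,[0,0],loss='cauchy',f_scale=.001);print('ring ctr off (ex,ey) mm',r.x*1e3,'inliers',(abs(f(r.x))<.003).sum())
sp=S+r.x[0]*ex+r.x[1]*ey+np.median(h[near])*a
v=sp-tip;print('spot W',o['eef_pos']+R@sp,'remaining along axis cm',v@a*100,'perp ex,ey cm',v@ex*100,v@ey*100,'touch shift cm',v*100)
E
python3 ring.py w7; python3 -m jog '[[0,0,0,0]]'; python3 ring.py w8
```

```text
tilt deg 20.104323216187108 n [ 0.939   0.0063 -0.3437] res 0.0002821383066501024 face y edges [-0.0106  0.0105]
face along-axis max 0.06725311671569427 0.06921669034925533
foot pts 3543 [ 0.0208 -0.02    0.0854] [0.0899 0.02   0.1276] 0.1288636230123945
hood height bias 0.0005840770748122273
946
ring ctr off (ex,ey) mm [-0.0009  0.1948] inliers 639
spot W [0.6961 0.0431 0.1625] remaining along axis cm 1.1359634490810646 perp ex,ey cm -0.16493419984289567 0.3001307341631395 touch shift cm [0.2356 0.3001 1.1234]
t: 15.43
eef_pos: [0.6475, 0.0365, 0.2791]
tool_rot: [0.0, 0.996, 0.084, 0.001]
contact_force: [0.1, 0.9, -1.2]
gripper_width: 0.325
grasp_force: 24.4
tilt deg 20.11460620267682 n [ 0.939   0.004  -0.3439] res 0.00027407449898066047 face y edges [-0.0106  0.0105]
face along-axis max 0.06686507628450161 0.06891692465935757
foot pts 3481 [ 0.0211 -0.02    0.0861] [0.09   0.02   0.1273] 0.12862504952507803
hood height bias 0.000579701181892145
960
ring ctr off (ex,ey) mm [-0.0194  0.3138] inliers 646
spot W [0.6961 0.043  0.1624] remaining along axis cm 1.1554410487011493 perp ex,ey cm -0.2062243636860958 0.31556694976174676 touch shift cm [0.2037 0.3156 1.1559]
```

```bash
python3 -m jog '[[-0.1,0.2,0.3,0],[0,0.3,0.6,0],[0.1,0.3,0.85,0],[0.2,0.3,1.1,0],[0.3,0.3,1.35,0],[0.39,0.3,1.6,0],[0.48,0.3,1.85,0],[0.56,0.3,2.08,0],[0.56,0.3,2.08,0],[0.56,0.3,2.08,0],[0.56,0.3,2.08,0]]' 1 20
python3 - <<'E'
from foot import *
t,a,b=foot('w9');o=bot.get_obs();R=Rot(o['tool_rot'])
S=np.array([.6961,.043,.1625]);n=np.array([-.3385,-.0577,.939]);B=b+.0689*a;B[1]=-.0015
v=o['eef_pos']+R@B-S
print(o['eef_pos'],o['contact_force'],'angle deg',np.degrees(np.arccos(-n@(R@a))),'body bottom height over hood mm',v@n*1e3)
A=-R@a;f=v-A*(v@n)/(A@n);print('foot offset mm',f*1e3,np.linalg.norm(f)*1e3)
E
```

```text
t: 16.4
eef_pos: [0.6532, 0.0341, 0.2577]
tool_rot: [0.0, 0.996, 0.084, -0.0]
contact_force: [-1.1, -2.7, 1.8]
gripper_width: 0.328
grasp_force: 24.9
tilt deg 20.09941346544529 n [ 0.9391  0.0018 -0.3436] res 0.0002642501946776795 face y edges [-0.0105  0.0105]
face along-axis max 0.10466641102437127 0.10637354348035183
foot pts 4160 [ 0.0124 -0.02    0.0766] [0.0899 0.02   0.107 ] 0.1070575926270268
[0.6532 0.0341 0.2577] [-1.9609 -2.8082  2.6983] angle deg 1.0995627282125087 body bottom height over hood mm 35.56360373420368
foot offset mm [-0.5979 -0.2562 -0.2313] 0.6903676930156132
```

```bash
python3 -m jog '[[0,0,0,0],[0,0,0,0],[0,0,0,0],[0,0,0,0],[0,0,0,0],[0,0,0,0]]' 1 20
python3 - <<'E'
from foot import *
o=bot.get_obs();R=Rot(o['tool_rot']);t,a,b=foot('w10')
S=np.array([.6961,.043,.1625]);n=np.array([-.3385,-.0577,.939]);B=b+.0689*a;B[1]=-.0015
v=o['eef_pos']+R@B-S;A=-R@a;f=v-A*(v@n)/(A@n);print(o['contact_force'],o['joint_vel'],'h mm',v@n*1e3,'foot off',f*1e3)
s=snap('side','s7')
P=np.array([pt(s,220+x/3.75,100+y/3.75,0) for x,y in[(225,390),(235,410),(245,430),(215,370),(250,390),(255,450),(205,350),(240,370),(250,410)]])
q=P.mean(0);n=np.linalg.svd(P-q)[2][2];print('door',n,abs((P-q)@n).max())
E
```

```text
t: 16.95
eef_pos: [0.6533, 0.0342, 0.2575]
tool_rot: [0.0, 0.996, 0.084, -0.0]
contact_force: [-2.0, -3.0, 1.8]
gripper_width: 0.326
grasp_force: 24.8
tilt deg 20.03556505016651 n [ 0.9395  0.005  -0.3426] res 0.000265039446412372 face y edges [-0.0106  0.0105]
face along-axis max 0.10451935224929114 0.10576966393668735
foot pts 4165 [ 0.0133 -0.02    0.0771] [0.0899 0.02   0.1071] 0.10710239641255667
[-1.9714 -3.0307  1.803 ] [ 0.0007 -0.0018 -0.001   0.0002  0.0008  0.0011  0.0006] h mm 35.3189171095343 foot off [-0.6501 -0.1689 -0.2447]
door [ 0.9868  0.1618 -0.0071] 0.0021346629634438068
```

Steady: plunger about 10.6 mm in, foot within 1 mm of the ring's centre, door shut. Handing in.

```bash
python3 -c "
from station import bot
print(bot.hand_in())"
```

```text
the job is handed in; nothing more can be done
None
```

The job is handed in; no verdict came back. By my last measurements the door opened to about 1.0 rad and is shut again, and the gauge is held about 1 mm from the ring's centre, square to the slope within about 1°, plunger about 10.5 mm in and pressing with about 4 N. I didn't re-measure the dishes, cutlery, jar and mug.

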